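# Open a sprung frame clamp to its marker and hold it

### The job

Free the little frame clamp on the green board by turning its lock lever a full quarter turn to the open stop, and leave it open. Then take the upright wooden jaw plate on the end of the sprung rod and pull it straight out until its pointer stands exactly over the marker clip on the rule. Finish while still gripping the jaw plate and holding it there against the spring, ready for a frame to be laid in; leave the loose frame, bottle and screwdriver where they are.

Things in the scene. Friction and masses are not known exactly. Their poses are not given: they have to be found in the camera images.
- clamp: Fixed frame clamp: green board (x -80 to 110, y -220 to 150 mm, 18 thick) with an aluminium housing (44 wide, y -15 to 135, top at 85 mm), a fixed wooden jaw at y -20 (66 wide, 14 thick, top at 90 mm) and a steel rule. Origin on the table under the rod's axis. Its y axis runs along the rod, which comes out towards its -y. Place and yaw vary.
- lock (a joint): Lock lever on the housing, hinge about the vertical through lock_axis, rad. 0 = closed stop, lever across the rod, pointing to the clamp's -x; 1.57 = open stop, lever along the rod, pointing to the clamp's +y. Opens clockwise from above, stays where left (about 1.2 N at the knob turns it), starts at 0 to 0.2. Below about 1.2 it blocks the rod after some 5 mm.
- lock_axis (a point): Point on the fixed vertical axis of the lock lever, 120 mm above the table, at x 0, y +60 mm of the clamp.
- lock_knob (a point): Middle of the upright round black knob on the end of the lock lever: 16 mm across, 40 mm tall (98 to 138 mm above the table; this point at 125 mm), 70 mm from the lever's axis, turning with the lever. The steel lever arm below is 13 mm wide, its top 98 mm above the table.
- rod (a joint): How far the sprung rod is pulled out of the housing, in m, 0 = home (drawn in by its spring), 0.110 = end of travel. The inner spring pulls back with 5 N at 0, rising by 1 N for every 10 mm. It moves along the clamp's -y.
- jaw_grip (a point): Grip point on the sprung jaw, an upright wooden plate on the rod's end (rod 14 mm thick, axis 60 mm above the table): 66 mm wide along the clamp's x, 14 mm thick along its y (pinch it so), from 43 to 121 mm above the table. This point: mid-thickness, 105 mm up, above the rod. Home: clamp x 0, y -100 mm, 66 mm free to the fixed jaw.
- pointer (a point): Tip of the thin dark wire pointer (5 mm thick) that sticks out of the sprung jaw plate's side over the rule and moves with it: at clamp x +85 mm, level with the middle of the plate's thickness, 52 mm above the table.
- clip: Dark steel marker clip fixed on the rule, 26 x 12 mm, with a thin upright ridge (3 mm thick, top 44 mm above the table). Origin in the middle of its underside, under the ridge; axes as the clamp's. It is at clamp x 85 mm, 55 to 85 mm further along the clamp's -y than the pointer at home. The pointer passes 5 mm above the ridge and is right when straight above it.
- frame: Bystander: loose flat wooden frame, 90 x 120 x 10 mm, origin in the middle of its underside.
- spray: Bystander: standing bottle, 56 mm across, 130 mm tall, origin in the middle of its underside.
- screwdriver: Bystander: screwdriver lying on the table, about 200 mm long along its x, handle to its -x.

How it is judged:
By the outcome, as a careful person would: the job done as asked, in the order asked, and still so for the second after the job is handed in, while the arm keeps its last pose, push and grip.
It also fails if it takes over 45 s, if anything falls off the work surface, if the arm or the gripper's body presses on something with over 40 N, if the wrist force passes 120 N, or if a joint passes its speed limit or range.

### The arm

A 6-joint arm with a two-finger parallel gripper is mounted at the origin on the work surface. World frame = base frame: x ahead of the robot, y to its left, z up, the work surface at z = 0. Lengths are in m, angles in degrees, forces in N, time in s.
With the tool pointing down it reaches from about 0.4 to 0.825 m from the base axis. Payload 7 kg.
Tool frame: the origin (TCP) lies between the finger pads; the fingertips stand 11 mm ahead of it and the grasp point (between the pads) lies 8 mm behind it; z points along the fingers, y is the direction in which the jaws open and shut (so a half turn about z gives the same grasp; the last joint's range is limited). The gripper opens to 88 mm and grips with 3 to 60 N. Pads are 19 mm wide; open, the fingers measure 130 mm over their backs; the gripper's body (78 mm by 193 mm) begins 47 mm behind the grasp point.
Start: joints at [-52.535, 20.546, 0.682, 0, -70.136, -16.507], TCP at [0.241, -0.63, 0.238] pointing down, gripper open.
Joint ranges: [-176.03, 176.03], [-82.01, 121.73], [-58.28, 71.71], [-173.87, 95.51], [-174.79, -0.11], [-173.66, 173.66]. Speed limits (degrees/s): [136.94, 136.94, 172.46, 180, 180, 180].

### API

Orientations are given as [roll, pitch, yaw] about the fixed x, y, z axes, in that order (R = Rz(yaw) Ry(pitch) Rx(roll)).
In Python, from plant import r gives the robot as it stands.
- The arm moves only by the shell command python3 -m inch 'ROWS' [OPENING] [FORCE]. ROWS is JSON, a list of rows, each an object of numbers: "x", "y", "z": the shift along the tool's x, y, z as a fraction of full scale; "yaw": the turn about the tool's z as a fraction of full scale. In form: [{"x": .., "y": .., "z": .., "yaw": ..}, ...]. A call has 1 to 5 rows; each row shifts and turns the pose as measured when the row begins, along the tool's axes as they then stand; what a row does not reach is not made up. Full scale, the value 1, is 0.025 m for a shift and 4 degrees for a turn. A row lasts 1/12 s, in which the tool goes at most 41.7 mm and 7.16 degrees, less where a joint would pass 70% of its speed; a pose out of reach is approached as far as the arm can. A call with a number of a shift or a turn outside -1 to 1 is refused whole. A call with a gripper value outside its range is refused whole. OPENING is the opening, from -1 (shut) to 1 (fully open), set as the call begins (- or left out, the last holds). The fingers move at their own pace and stop on an object; FORCE is the grip in N (left out, the last holds). Time passes only in rows, so rows that do not move let the fingers close. It gives the time, the measured TCP pose, the force and the opening at its end, in the units of the state.
- r.get_state(): the state, without advancing time (a new reading comes with each control period).
- r.capture(name): name is "side" or "top"; returns (picture, depth): 384x512x3 uint8, red, green, blue; 384x512 float32, m along the optical axis (not along the pixel's ray), 0 where there is no reading.
- r.camera_info(name): a dict with "mtx" (3x3 intrinsics, pixels), "k1" (the pictures are not rectified: a ray, as slopes to the right and down, at radius r is drawn at 1 + k1 r^2 times it, then the intrinsics apply), "pose" (4x4, takes a point from camera to world coordinates). Camera axes: x right, y down, z forward; pixel columns grow to the right and rows downward; lengths in m; the calibration is good to about 2 mm. A picture is of the moment at which its call begins. camera_info takes no time and is no camera call.
- r.close_job(): hands the job in, once; it reports no verdict.
The state is a dict: "time_s": time; "joints": joint angles; "qd": joint speeds; "joint_torque": joint torques, N m; "tcp_pos": TCP position; "eef_rot": TCP orientation; "contact_force": force on the tool from outside, world axes, zero at the start; "moment": the same for the moment, N m; "gripper_width": finger opening in m.
Only numpy, scipy, OpenCV 4.12 (cv2) and the standard library are available. Lean on these libraries where they do the work, as an engineer would, in place of code of your own. Each camera call takes 0.05 s, during which the arm holds its last target. There are 200 camera calls.

## Working session

There is one attempt and no reset: what is moved stays moved. The work goes in short steps, Python scripts to look and compute and a shell command to move; the robot and the scene stay as the last step left them, time stands still between calls to the robot, and variables do not carry over. Pictures are saved under pics/ and viewed, about 8 in all and at most 12, crops included, and the job is handed in when it is done.

```bash
ls; mkdir -p pics; python3 - <<'E'
from plant import r
import cv2,numpy as np
s=r.get_state();print({k:np.round(v,3).tolist() for k,v in s.items()})
for n in("top","side"):
    p,d=r.capture(n);cv2.imwrite(f"pics/{n}0.png",p[:,:,::-1]);np.save(f"pics/{n}0.npy",d)
    i=r.camera_info(n);print(n,np.round(i["mtx"],1).tolist(),i["k1"],np.round(i["pose"],3).tolist())
E
cat > h.py <<'E'
import numpy as np
from plant import r
def ray(n,u,v):
    i=r.camera_info(n);K=np.array(i["mtx"]);P=np.array(i["pose"])
    a=np.array([(u-K[0,2])/K[0,0],(v-K[1,2])/K[1,1]]);b=a.copy()
    for _ in range(20): b=a/(1+i["k1"]*(b@b))
    return P[:3,3],P[:3,:3]@np.array([b[0],b[1],1])
def atz(n,u,v,z):
    o,d=ray(n,u,v);return o+d*(z-o[2])/d[2]
def atd(n,u,v,D):
    o,d=ray(n,u,v);return o+d*D[int(v),int(u)]
def proj(n,p):
    i=r.camera_info(n);P=np.array(i["pose"]);q=P[:3,:3].T@(np.array(p)-P[:3,3]);b=q[:2]/q[2]
    b=b*(1+i["k1"]*(b@b));K=np.array(i["mtx"]);return np.array([K[0,0]*b[0]+K[0,2],K[1,1]*b[1]+K[1,2]])
E
```

```text
pics
{'time_s': 0.0, 'joints': [-52.534, 20.593, 0.632, -0.017, -70.134, -16.506], 'qd': [-0.009, 0.079, -0.074, -0.03, -0.026, -0.129], 'joint_torque': [-0.004, -58.271, 29.305, 6.997, 0.007, -0.0], 'tcp_pos': [0.241, -0.63, 0.237], 'eef_rot': [179.904, -0.011, -159.046], 'contact_force': [-0.084, 0.075, 0.524], 'moment': [0.039, -0.023, -0.006], 'gripper_width': 0.088}
top [[477.5, 0.0, 261.1], [0.0, 477.5, 191.5], [0.0, 0.0, 1.0]] -0.1693117601823068 [[-0.009, -0.997, 0.082, 0.493], [-1.0, 0.009, 0.006, 0.032], [-0.007, -0.082, -0.997, 1.114], [0.0, 0.0, 0.0, 1.0]]
side [[356.0, 0.0, 253.7], [0.0, 356.0, 195.1], [0.0, 0.0, 1.0]] 0.03860084950507148 [[0.955, -0.155, 0.252, 0.386], [-0.296, -0.501, 0.813, -0.563], [-0.0, -0.851, -0.525, 0.474], [0.0, 0.0, 0.0, 1.0]]
```

View pics/top0.png

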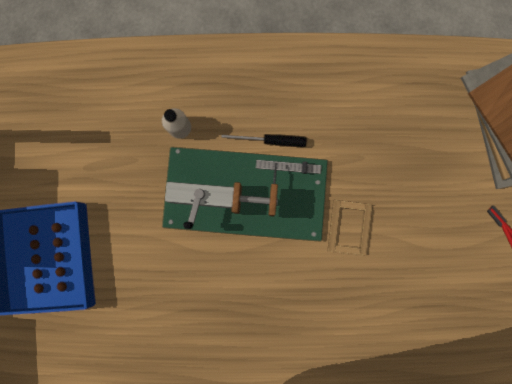

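View pics/side0.png

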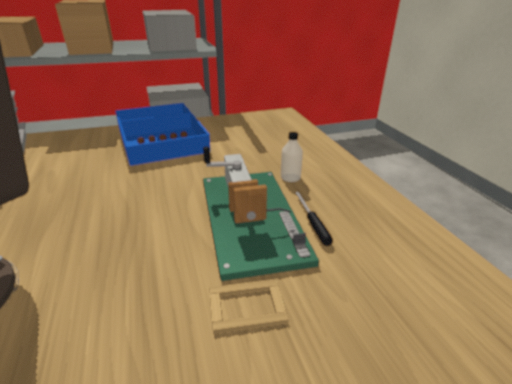

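The top view shows the board at cols 165–327, rows 150–240. The rod points right (world −y), the lever knob is at (188,225), the jaw plate at (273,200) and the clip near (305,169). I'll fit the board next.

```bash
cat > fit.py <<'E'
from h import *
import cv2
from scipy.optimize import least_squares
im=cv2.imread("pics/top0.png");b,g,rr=[im[:,:,k].astype(int) for k in range(3)]
m=((g>rr+12)&(g>b+5)).astype(np.uint8)
m[:,:150]=0;m[:,345:]=0
m=cv2.morphologyEx(m,cv2.MORPH_OPEN,np.ones((3,3)))
c=max(cv2.findContours(m,0,2)[0],key=cv2.contourArea)
h=cv2.convexHull(c)[:,0]
P=np.array([atz("top",u,v,.018)[:2] for u,v in h])
rc=cv2.minAreaRect((P*1000).astype(np.float32));print(rc)
bx=cv2.boxPoints(rc)/1000;print(bx)
E
python3 fit.py
python3 - <<'E'
import cv2
im=cv2.imread("pics/top0.png")[140:250,155:335]
cv2.imwrite("pics/c0.png",cv2.resize(im,None,fx=4.4,fy=4.4,interpolation=cv2.INTER_CUBIC))
E
```

```text
((575.3189697265625, 42.60374450683594), (297.499267578125, 185.9998016357422), 84.71361541748047)
[[ 0.46900973 -0.09694475]
 [ 0.65421844 -0.11408165]
 [ 0.68162817  0.18215224]
 [ 0.4964195   0.19928914]]
```

View pics/c0.png

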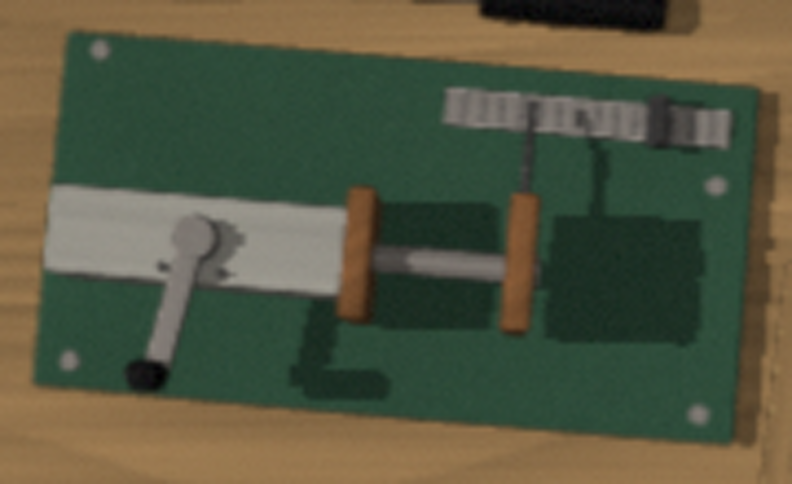

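```bash
cat > est.py <<'E'
from h import *
from scipy.optimize import least_squares
f=lambda c:(155+(c[0]+.5)/4.4-.5,140+(c[1]+.5)/4.4-.5)
W=lambda c,z:atz("top",*f(c),z)
# (crop px),(clamp x,y,z)
obs=[((68,32),(110,150,18)),((760,88),(110,-220,18)),((732,442),(-80,-220,18)),((36,384),(-80,150,18)),((525,195),(33,-100,121)),((515,332),(-33,-100,121)),((362,188),(33,-20,90)),((355,320),(-33,-20,90)),((195,236),(0,60,98)),((530,103),(85,-100,52))]
def res(p):
    c,s=np.cos(p[2]),np.sin(p[2]);o=[]
    for q,(x,y,z) in obs:
        w=W(q,z/1000)[:2]; o+=[*(p[:2]+np.array([c*x-s*y,s*x+c*y])/1000-w)]
    return np.array(o)
s=least_squares(res,[.57,.08,-.09],loss="soft_l1",f_scale=.003)
p=s.x;print("pose",p,np.degrees(p[2]));print((res(p)*1000).round(1).reshape(-1,2).tolist())
c,sn=np.cos(p[2]),np.sin(p[2]);R=np.array([[c,-sn],[sn,c]])
loc=lambda w:R.T@(w[:2]-p[:2])
wor=lambda x,y:p[:2]+R@[x,y]
k=loc(W((148,372),.138));print("knob loc",k, "lock",np.arctan2(k[1]-.06,-k[0]))
cl=loc(W((657,122),.044));print("clip loc(ridge?)",cl)
print("axis",wor(0,.06),"jaw",wor(0,-.1),"knob",wor(*k),"open knob",wor(0,.13))
E
python3 est.py
python3 - <<'E'
import cv2
im=cv2.imread("pics/side0.png")[140:280,195:335]
cv2.imwrite("pics/c1.png",cv2.resize(im,None,fx=4.2,fy=4.2,interpolation=cv2.INTER_CUBIC))
E
```

```text
pose [ 0.56683385  0.11298182 -0.09126617] -5.229166513190478
[[1.0, 1.0], [1.2, -0.7], [-2.2, -1.6], [-1.5, 2.7], [1.1, -1.1], [0.4, -0.5], [1.2, -0.6], [0.2, 1.7], [-0.9, 1.0], [-0.9, -1.3]]
knob loc [-0.06683294  0.0695193 ] lock 0.1414825889531862
clip loc(ridge?) [ 0.08250658 -0.16452926]
axis [0.57230222 0.17273211] jaw [0.5577199  0.01339801] knob [0.50661502 0.18830292] open knob [0.57868199 0.24244078]
```

View pics/c1.png

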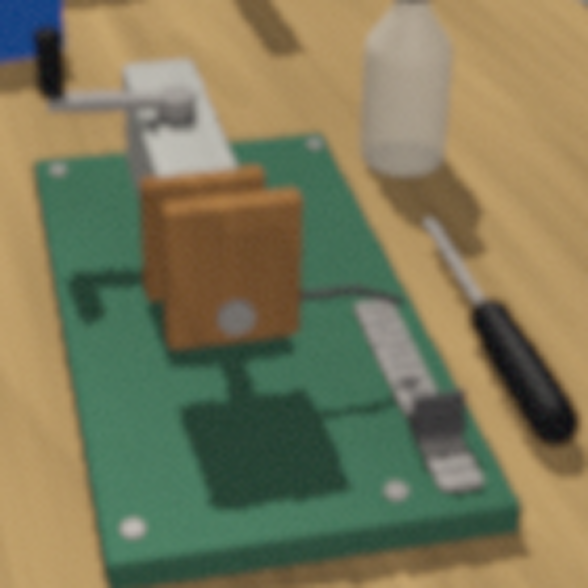

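The crop shows the dark clip left edge at 648–668 (lighter strip to its right is shadow) and the pointer tip at (530,103). The side view confirms the clip is a dark upright ridge. The estimates are lock about 0.14 rad and clip about 64 mm out. I'll move towards the knob with the tool's y axis along the rod.

```bash
cat > t.py <<'E'
# t.py clampx clampy z : units of tool shift to get there, yaw to align
import sys
from h import *
from scipy.spatial.transform import Rotation as Ro
p=[0.5668,0.1130,-0.0913]
c,sn=np.cos(p[2]),np.sin(p[2]);R=np.array([[c,-sn],[sn,c]])
s=r.get_state();T=Ro.from_euler("xyz",s["eef_rot"],degrees=True).as_matrix()
t=np.array(s["tcp_pos"]);q=R.T@(t[:2]-p[:2])
print("t",round(s["time_s"],2),"tcp clamp mm",(q*1000).round(1),round(t[2]*1000,1),"yaw",round(s["eef_rot"][2],2),"w",round(s["gripper_width"]*1000,1),"F clamp",(R.T@np.array(s["contact_force"])[:2]).round(1),round(s["contact_force"][2],1))
if len(sys.argv)>3:
    x,y,z=map(float,sys.argv[1:4]);w=np.append(p[:2]+R@[x/1000,y/1000],z/1000)
    print("need units",((T.T@(w-t))/.025).round(2),"yaw units",round(((s["eef_rot"][2]-174.77+180)%360-180)/4,2))
E
python3 -m inch '[{"x":-0.8,"y":1,"yaw":1},{"x":-0.75,"y":1,"yaw":1},{"x":-0.7,"y":1,"yaw":1},{"x":-0.6,"y":1,"yaw":1},{"x":-0.5,"y":1,"yaw":1}]'
python3 t.py -67 69.5 200
```

```text
t 0.1 tcp clamp mm [-256.5 -769.5] 236.7 yaw -159.05 w 87.7 F clamp [0.5 1.2] 0.9
need units [-21.61  26.77   1.51] yaw units 6.54validation failed for argument at $[0]...
```

```bash
python3 -m inch '[{"x":-0.8,"y":1,"z":0,"yaw":1},{"x":-0.75,"y":1,"z":0,"yaw":1},{"x":-0.7,"y":1,"z":0,"yaw":1},{"x":-0.6,"y":1,"z":0,"yaw":1},{"x":-0.5,"y":1,"z":0,"yaw":1}]'
python3 t.py -67 69.5 200
```

```text
time_s: 0.52
tcp_pos: [0.293, -0.4871, 0.2316]
eef_rot: [179.6, -0.4, 179.8]
contact_force: [0.4, -0.4, -0.3]
gripper_width: 0.0875
t 0.52 tcp clamp mm [-217.9 -622.6] 231.6 yaw 179.82 w 87.5 F clamp [ 0.4 -0.3] -0.3
need units [-8.46 27.04  1.39] yaw units 1.26
```

```bash
for i in 1; do python3 -m inch '[{"x":-0.3,"y":1,"z":0,"yaw":0.4},{"x":-0.3,"y":1,"z":0,"yaw":0.4},{"x":-0.3,"y":1,"z":0,"yaw":0.4},{"x":-0.3,"y":1,"z":0,"yaw":0},{"x":-0.3,"y":1,"z":0,"yaw":0}]'; done
python3 -m inch '[{"x":-0.3,"y":1,"z":0,"yaw":0},{"x":-0.3,"y":1,"z":0,"yaw":0},{"x":-0.3,"y":1,"z":0,"yaw":0},{"x":-0.3,"y":1,"z":0,"yaw":0},{"x":-0.3,"y":1,"z":0,"yaw":0}]' >/dev/null
python3 -m inch '[{"x":-0.3,"y":1,"z":0,"yaw":0},{"x":-0.3,"y":1,"z":0,"yaw":0},{"x":-0.3,"y":1,"z":0,"yaw":0},{"x":-0.3,"y":1,"z":0,"yaw":0},{"x":-0.3,"y":1,"z":0,"yaw":0}]' >/dev/null
python3 -m inch '[{"x":-0.3,"y":1,"z":0,"yaw":0},{"x":-0.3,"y":1,"z":0,"yaw":0},{"x":-0.3,"y":1,"z":0,"yaw":0},{"x":-0.3,"y":1,"z":0,"yaw":0},{"x":-0.3,"y":1,"z":0,"yaw":0}]' 0.2 10
python3 t.py -67 69.5 200
```

```text
time_s: 0.93
tcp_pos: [0.3379, -0.3571, 0.2303]
eef_rot: [179.5, -0.5, 174.4]
contact_force: [1.1, -0.1, -0.4]
gripper_width: 0.0874
time_s: 2.18
tcp_pos: [0.4868, 0.0255, 0.231]
eef_rot: [179.4, -0.7, 174.4]
contact_force: [0.9, -0.3, -0.2]
gripper_width: 0.0595
t 2.18 tcp clamp mm [-71.7 -94.4] 231.0 yaw 174.41 w 59.5 F clamp [ 0.9 -0.2] -0.2
need units [-0.16  6.54  1.31] yaw units -0.09
```

```bash
python3 -m inch '[{"x":0,"y":1,"z":0.1,"yaw":0},{"x":0,"y":1,"z":0.1,"yaw":0},{"x":0,"y":1,"z":0.1,"yaw":0},{"x":-0.05,"y":1,"z":0.2,"yaw":0},{"x":-0.05,"y":1,"z":0.2,"yaw":-0.1}]' >/dev/null
python3 -m inch '[{"x":-0.05,"y":0.8,"z":0.3,"yaw":0},{"x":0,"y":0,"z":0,"yaw":0}]' 
python3 t.py -67 69.5 118
python3 - <<'E'
from plant import r
import cv2
p,d=r.capture("top")
cv2.imwrite("pics/top1.png",cv2.resize(p[150:260,130:310,::-1],None,fx=4.4,fy=4.4,interpolation=cv2.INTER_CUBIC))
p,d=r.capture("side")
cv2.imwrite("pics/s1.png",cv2.resize(p[60:260,130:330,::-1],None,fx=3,fy=3,interpolation=cv2.INTER_CUBIC))
E
```

```text
time_s: 2.77
tcp_pos: [0.5047, 0.1809, 0.2047]
eef_rot: [179.4, -0.8, 175.0]
contact_force: [0.1, -0.1, 1.0]
gripper_width: 0.0526
t 2.77 tcp clamp mm [-68.1  62. ] 204.7 yaw 174.97 w 52.6 F clamp [ 0.1 -0.1] 1.0
need units [-0.09  0.27  3.47] yaw units 0.05
```

View pics/s1.png

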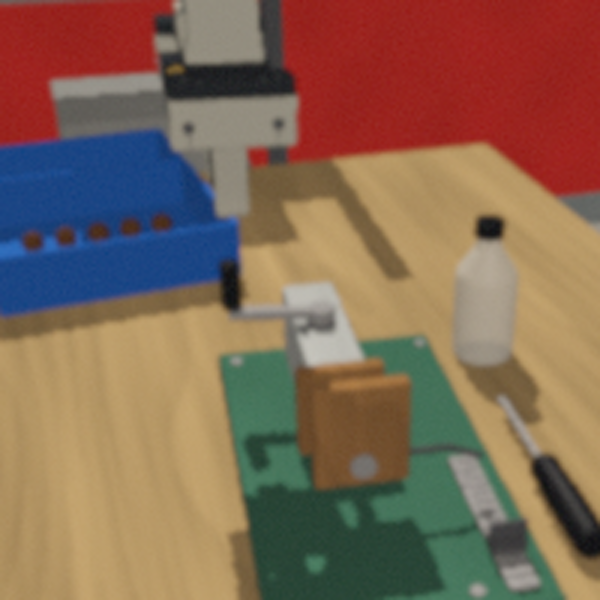

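The gripper finger at (231,205) stands right above the knob at (230,285), so I'll descend and grip.

```bash
python3 -m inch '[{"x":-0.05,"y":0.25,"z":0.3,"yaw":0},{"x":0,"y":0,"z":0.9,"yaw":0},{"x":0,"y":0,"z":0.9,"yaw":0},{"x":0,"y":0,"z":0.8,"yaw":0},{"x":0,"y":0,"z":0.5,"yaw":0}]' 
python3 t.py -67 69.5 118
```

```text
time_s: 3.28
tcp_pos: [0.5078, 0.1855, 0.1212]
eef_rot: [179.1, -0.3, 174.8]
contact_force: [-0.7, -0.5, -1.0]
gripper_width: 0.0528
t 3.28 tcp clamp mm [-65.3  66.9] 121.2 yaw 174.79 w 52.8 F clamp [-0.7 -0.6] -1.0
need units [0.07 0.1  0.13] yaw units 0.0
```

```bash
python3 -m inch '[{"x":0.1,"y":0.1,"z":0.15,"yaw":0},{"x":0,"y":0,"z":0,"yaw":0},{"x":0,"y":0,"z":0,"yaw":0},{"x":0,"y":0,"z":0,"yaw":0},{"x":0,"y":0,"z":0,"yaw":0}]' -1 10
python3 t.py -66.5 69.5 118
python3 -m inch '[{"x":0,"y":0,"z":0,"yaw":0},{"x":0,"y":0,"z":0,"yaw":0},{"x":0,"y":0,"z":0,"yaw":0},{"x":0,"y":0,"z":0,"yaw":0}]'
python3 t.py -66.5 69.5 118
```

```text
time_s: 3.7
tcp_pos: [0.5046, 0.1862, 0.1158]
eef_rot: [179.2, -0.5, 174.6]
contact_force: [-0.4, 2.4, -1.0]
gripper_width: 0.0247
t 3.7 tcp clamp mm [-68.6  67.2] 115.8 yaw 174.59 w 24.7 F clamp [-0.6  2.4] -1.0
need units [-0.08  0.09 -0.09] yaw units -0.04
time_s: 4.03
tcp_pos: [0.5051, 0.1868, 0.1169]
eef_rot: [179.1, -0.4, 174.6]
contact_force: [1.0, 1.3, -4.1]
gripper_width: 0.016
t 4.03 tcp clamp mm [-68.2  67.8] 116.9 yaw 174.57 w 16.0 F clamp [0.9 1.4] -4.1
need units [-0.07  0.07 -0.04] yaw units -0.05
```

```bash
python3 -m inch '[{"x":-0.08,"y":0.35,"z":0,"yaw":0},{"x":-0.12,"y":0.35,"z":0,"yaw":0},{"x":-0.17,"y":0.33,"z":0,"yaw":0},{"x":-0.2,"y":0.3,"z":0,"yaw":0}]'
python3 t.py -46.7 112 117
```

```text
time_s: 4.37
tcp_pos: [0.5184, 0.2149, 0.1164]
eef_rot: [179.7, -0.9, 174.4]
contact_force: [-8.5, -12.8, 6.1]
gripper_width: 0.0155
t 4.37 tcp clamp mm [-57.5  97.1] 116.4 yaw 174.44 w 15.5 F clamp [ -7.3 -13.6] 6.1
need units [-0.43  0.6  -0.03] yaw units -0.08
```

```bash
python3 -m inch '[{"x":-0.2,"y":0.27,"z":0,"yaw":0},{"x":-0.24,"y":0.26,"z":0,"yaw":0},{"x":-0.28,"y":0.23,"z":0,"yaw":0},{"x":-0.3,"y":0.2,"z":0,"yaw":0}]'
python3 t.py -18.7 127.4 117
```

```text
time_s: 4.7
tcp_pos: [0.5431, 0.2341, 0.1152]
eef_rot: [-179.6, -1.5, 174.5]
contact_force: [0.7, -0.2, 5.5]
gripper_width: 0.0157
t 4.7 tcp clamp mm [-34.7 118.4] 115.2 yaw 174.46 w 15.7 F clamp [ 0.7 -0.2] 5.5
need units [-0.64  0.36 -0.09] yaw units -0.08
```

```bash
python3 -m inch '[{"x":-0.28,"y":0.17,"z":-0.05,"yaw":0},{"x":-0.3,"y":0.13,"z":-0.03,"yaw":0},{"x":-0.32,"y":0.08,"z":0,"yaw":0},{"x":-0.32,"y":0.04,"z":0,"yaw":0},{"x":-0.3,"y":0,"z":0,"yaw":0}]'
python3 t.py 0 129 117
```

```text
time_s: 5.12
tcp_pos: [0.5853, 0.2428, 0.1152]
eef_rot: [-179.5, -1.6, 174.5]
contact_force: [-12.1, 1.5, 2.2]
gripper_width: 0.0155
t 5.12 tcp clamp mm [  6.6 131. ] 115.2 yaw 174.52 w 15.5 F clamp [-12.2   0.4] 2.2
need units [ 0.27 -0.08 -0.06] yaw units -0.06
```

The force of 12 N against +x with the TCP past the axis line means the lever is on the open stop. I'll release, rise and check.

```bash
python3 -m inch '[{"x":-0.1,"y":0,"z":0,"yaw":0},{"x":0,"y":0,"z":0,"yaw":0},{"x":0,"y":0,"z":0,"yaw":0}]' 
python3 t.py
python3 -m inch '[{"x":0,"y":0,"z":0,"yaw":0},{"x":0,"y":0,"z":0,"yaw":0},{"x":0,"y":0,"z":0,"yaw":0},{"x":0,"y":0,"z":0,"yaw":0}]' -0.2
python3 -m inch '[{"x":0,"y":0,"z":-0.7,"yaw":0},{"x":0,"y":0,"z":-1,"yaw":0},{"x":0,"y":0,"z":-1,"yaw":0},{"x":0,"y":-0.3,"z":-1,"yaw":0},{"x":0,"y":-1,"z":0,"yaw":0}]' >/dev/null
python3 -m inch '[{"x":0,"y":-1,"z":0,"yaw":0},{"x":0,"y":-1,"z":0,"yaw":0},{"x":0,"y":-1,"z":0,"yaw":0},{"x":0,"y":-1,"z":0,"yaw":0},{"x":0,"y":-1,"z":0,"yaw":0}]' 0.2
python3 -m inch '[{"x":0,"y":-1,"z":0,"yaw":0},{"x":0,"y":-1,"z":0,"yaw":0},{"x":0,"y":0,"z":0,"yaw":0}]' >/dev/null
python3 t.py 0 -100 97
python3 - <<'E'
from plant import r
import cv2
p,d=r.capture("top")
a=p[140:250,155:335,::-1]
b=r.capture("side")[0][100:280,160:340,::-1]
cv2.imwrite("pics/c2.png",cv2.resize(a,None,fx=4.4,fy=4.4,interpolation=cv2.INTER_CUBIC))
E
```

```text
time_s: 5.37
tcp_pos: [0.5876, 0.2427, 0.1146]
eef_rot: [-179.5, -1.9, 174.4]
contact_force: [-5.3, -1.9, 2.8]
gripper_width: 0.0155
t 5.37 tcp clamp mm [  8.9 131. ] 114.6 yaw 174.44 w 15.5 F clamp [-5.1 -2.4] 2.8
time_s: 5.7
tcp_pos: [0.592, 0.245, 0.1162]
eef_rot: [-179.8, -1.6, 174.5]
contact_force: [-0.7, -0.4, -0.0]
gripper_width: 0.0334
time_s: 6.53
tcp_pos: [0.5854, 0.0897, 0.2159]
eef_rot: [179.8, -0.9, 174.9]
contact_force: [-0.1, -0.7, 0.1]
gripper_width: 0.0522
t 6.78 tcp clamp mm [ 21.6 -76.7] 217.4 yaw 174.85 w 52.8 F clamp [-0.2  0.2] 0.1
need units [ 0.81 -0.95  4.82] yaw units 0.02
```

View pics/c2.png

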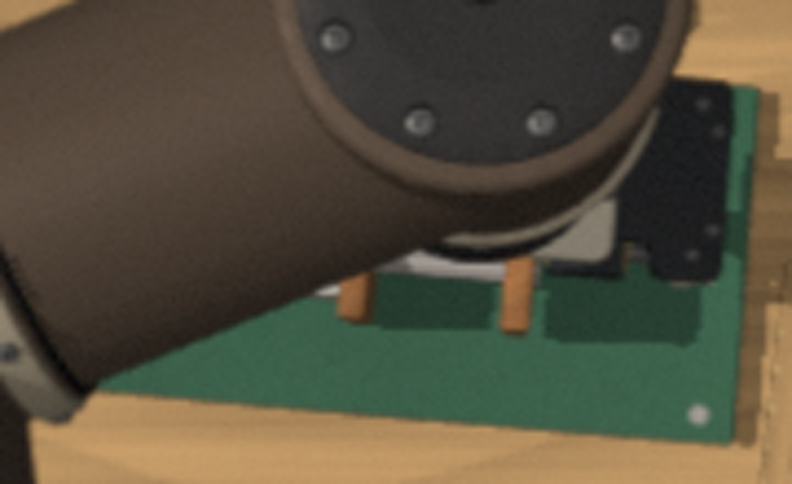

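The top view is blocked by the arm. I'll use the side view.

```bash
python3 - <<'E'
from plant import r
import cv2
from h import *
from est import wor
b=r.capture("side")[0][:,:,::-1].copy()
u=proj("side",[*wor(0,.13),.118]);print("open knob expected px",u,"in crop",(u-[170,100])*4)
cv2.imwrite("pics/c3.png",cv2.resize(b[100:240,170:330],None,fx=4,fy=4,interpolation=cv2.INTER_CUBIC))
E
```

```text
pose [ 0.56683385  0.11298182 -0.09126617] -5.229166513190478
[[1.0, 1.0], [1.2, -0.7], [-2.2, -1.6], [-1.5, 2.7], [1.1, -1.1], [0.4, -0.5], [1.2, -0.6], [0.2, 1.7], [-0.9, 1.0], [-0.9, -1.3]]
knob loc [-0.06683294  0.0695193 ] lock 0.1414825889531862
clip loc(ridge?) [ 0.08250658 -0.16452926]
axis [0.57230222 0.17273211] jaw [0.5577199  0.01339801] knob [0.50661502 0.18830292] open knob [0.57868199 0.24244078]
open knob expected px [232.11843043 142.93706771] in crop [248.47372172 171.74827085]
```

View pics/c3.png

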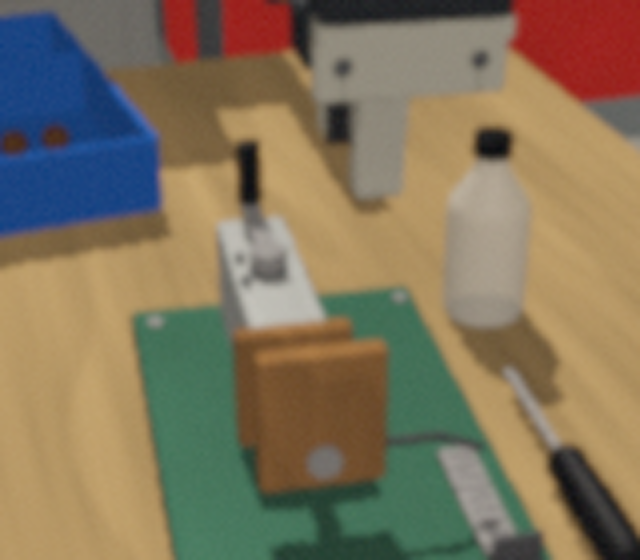

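The knob is at (248,173) against (248,172) predicted for fully open, so the lever is open. Next is the jaw plate.

```bash
python3 -m inch '[{"x":0.45,"y":-0.5,"z":0.3,"yaw":0},{"x":0.4,"y":-0.5,"z":0.6,"yaw":0},{"x":0,"y":0,"z":0.6,"yaw":0},{"x":0,"y":0,"z":0,"yaw":0}]' 
python3 t.py 0 -100 97
```

```text
time_s: 7.27
tcp_pos: [0.5601, 0.0185, 0.1797]
eef_rot: [179.6, -0.4, 175.2]
contact_force: [-0.0, -0.4, -0.6]
gripper_width: 0.0526
t 7.27 tcp clamp mm [  1.9 -94.7] 179.7 yaw 175.15 w 52.6 F clamp [ 0.  -0.4] -0.6
need units [ 0.06 -0.23  3.31] yaw units 0.1
```

```bash
python3 -m inch '[{"x":0.05,"y":-0.25,"z":0.2,"yaw":0.1},{"x":0,"y":0,"z":0.6,"yaw":0},{"x":0,"y":0,"z":0.7,"yaw":0},{"x":0,"y":0,"z":0.7,"yaw":0},{"x":0,"y":0,"z":0.5,"yaw":0}]' 
python3 t.py 0 -100 97
python3 -m inch '[{"x":0,"y":0,"z":0.3,"yaw":0},{"x":0,"y":0,"z":0,"yaw":0}]' 
python3 t.py 0 -100 97
```

```text
time_s: 7.68
tcp_pos: [0.5632, 0.0164, 0.1152]
eef_rot: [179.4, 0.2, 175.0]
contact_force: [-0.5, -0.3, 0.1]
gripper_width: 0.0524
t 7.68 tcp clamp mm [  5.2 -96.5] 115.2 yaw 175.0 w 52.4 F clamp [-0.5 -0.3] 0.1
need units [ 0.21 -0.15  0.73] yaw units 0.06
time_s: 7.85
tcp_pos: [0.563, 0.0171, 0.1055]
eef_rot: [179.5, 0.0, 175.0]
contact_force: [0.0, -1.0, -0.3]
gripper_width: 0.0528
t 7.85 tcp clamp mm [  4.9 -95.8] 105.5 yaw 175.05 w 52.8 F clamp [ 0.1 -0.9] -0.3
need units [ 0.2  -0.17  0.34] yaw units 0.07
```

```bash
python3 -m inch '[{"x":0.2,"y":-0.17,"z":0.35,"yaw":0},{"x":0,"y":0,"z":0,"yaw":0},{"x":0,"y":0,"z":0,"yaw":0}]' 
python3 t.py 0 -100 97
python3 -m inch '[{"x":0,"y":0,"z":0,"yaw":0},{"x":0,"y":0,"z":0,"yaw":0},{"x":0,"y":0,"z":0,"yaw":0},{"x":0,"y":0,"z":0,"yaw":0},{"x":0,"y":0,"z":0,"yaw":0}]' -1 40
python3 -m inch '[{"x":0,"y":0,"z":0,"yaw":0},{"x":0,"y":0,"z":0,"yaw":0},{"x":0,"y":0,"z":0,"yaw":0},{"x":0,"y":0,"z":0,"yaw":0},{"x":0,"y":0,"z":0,"yaw":0}]'
python3 t.py 0 -100 97
```

```text
time_s: 8.1
tcp_pos: [0.5586, 0.0139, 0.0973]
eef_rot: [179.5, 0.1, 175.1]
contact_force: [0.6, -0.3, -0.4]
gripper_width: 0.0524
t 8.1 tcp clamp mm [  0.9 -99.5] 97.3 yaw 175.12 w 52.4 F clamp [ 0.6 -0.2] -0.4
need units [ 0.03 -0.02  0.01] yaw units 0.09
time_s: 8.52
tcp_pos: [0.5598, 0.0141, 0.0998]
eef_rot: [179.4, 0.3, 175.1]
contact_force: [-0.5, 0.2, 0.2]
gripper_width: 0.0249
time_s: 8.93
tcp_pos: [0.5601, 0.0143, 0.1001]
eef_rot: [179.4, 0.4, 175.1]
contact_force: [0.1, 0.8, 0.0]
gripper_width: 0.0138
t 8.93 tcp clamp mm [  2.3 -98.9] 100.1 yaw 175.12 w 13.8 F clamp [0.1 0.9] 0.0
need units [ 0.09 -0.04  0.12] yaw units 0.09
```

Gripped at 13.8 mm, home at clamp y of about −98.9. I'll pull about 55 mm first, then look.

```bash
python3 -m inch '[{"x":0,"y":-0.5,"z":0,"yaw":0},{"x":0,"y":-0.5,"z":0,"yaw":0},{"x":0,"y":-0.5,"z":0,"yaw":0},{"x":0,"y":-0.5,"z":0,"yaw":0},{"x":0,"y":-0.4,"z":0,"yaw":0}]'
python3 -m inch '[{"x":0,"y":-0.1,"z":0,"yaw":0},{"x":0,"y":-0.1,"z":0,"yaw":0}]'
python3 t.py 2.3 -163.4 100
python3 - <<'E'
from plant import r
import cv2
from h import *
b=r.capture("side")[0][:,:,::-1]
cv2.imwrite("pics/c4.png",cv2.resize(b[160:280,215:335],None,fx=5,fy=5,interpolation=cv2.INTER_CUBIC))
E
```

```text
time_s: 9.35
tcp_pos: [0.555, -0.0405, 0.1]
eef_rot: [179.0, 0.4, 175.3]
contact_force: [-2.7, 11.9, 3.3]
gripper_width: 0.0135
time_s: 9.52
tcp_pos: [0.5547, -0.0441, 0.1]
eef_rot: [178.8, 0.4, 175.2]
contact_force: [-1.6, 10.1, 1.4]
gripper_width: 0.0141
t 9.52 tcp clamp mm [   2.3 -157.6] 100.0 yaw 175.22 w 14.1 F clamp [-2.5  9.9] 1.4
need units [-0.   -0.23 -0.  ] yaw units 0.11
```

View pics/c4.png

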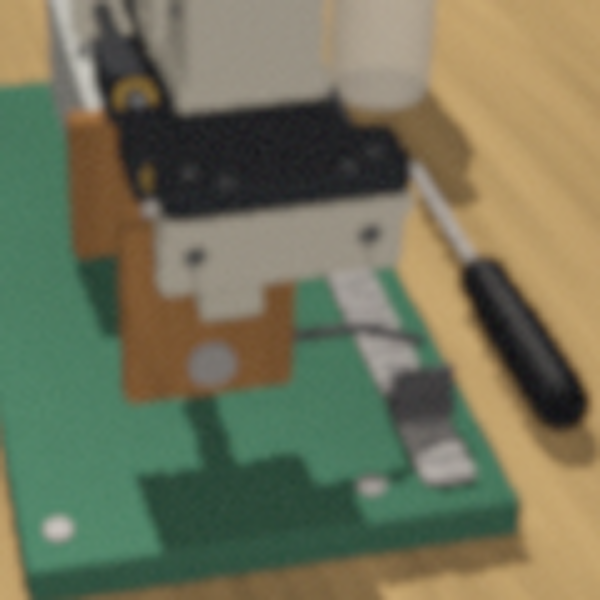

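```bash
cat > m.py <<'E'
import sys
from h import *
p=[0.5668,0.1130,-0.0913];c,s=np.cos(p[2]),np.sin(p[2]);R=np.array([[c,-s],[s,c]])
f=lambda q:(215+(q[0]+.5)/5-.5,160+(q[1]+.5)/5-.5)
L=lambda q,z:((R.T@(atz("side",*f(q),z)[:2]-p[:2]))*1000).round(1)
print("pointer tip",L((417,339),.052),"mid",L((360,329),.052))
for q in((399,374),(425,371),(450,368)):print("ridge top",L(q,.044))
for q in((399,420),(425,418),(450,415)):print("ridge bottom",L(q,.024))
# predicted crop px of the pointer tip (85,y,52) and ridge top (72/98,y,44)
w=lambda x,y,z:(proj("side",[*(np.array(p[:2])+R@[x/1000,y/1000]),z/1000])-[215,160])*5
for y in(-157,-160,-163.4,-166):print(y,"pt",w(85,y,52).round(0),"ridge",w(72,y,44).round(0),w(98,y,44).round(0))
E
python3 m.py
python3 - <<'E'
import cv2
from plant import r
b=r.capture("side")[0][:,:,::-1]
import numpy as np
d=r.capture("side")[1]
cv2.imwrite("pics/c5.png",cv2.resize(b[218:258,283:313],None,fx=15,fy=15,interpolation=cv2.INTER_CUBIC))
t=r.capture("top")[0][:,:,::-1]
cv2.imwrite("pics/t5.png",t)
E
```

```text
pointer tip [  83.7 -156.3] mid [  63.6 -145.3]
ridge top [  73.6 -166.4]
ridge top [  84.1 -166.7]
ridge top [  94.3 -166.9]
ridge bottom [  73.7 -170.2]
ridge bottom [  84.1 -171.1]
ridge bottom [  94.3 -171.4]
-157 pt [419. 338.] ridge [386. 358.] [449. 350.]
-160 pt [421. 342.] ridge [388. 363.] [451. 354.]
-163.4 pt [424. 347.] ridge [391. 368.] [454. 359.]
-166 pt [426. 351.] ridge [393. 372.] [456. 363.]
```

View pics/c5.png

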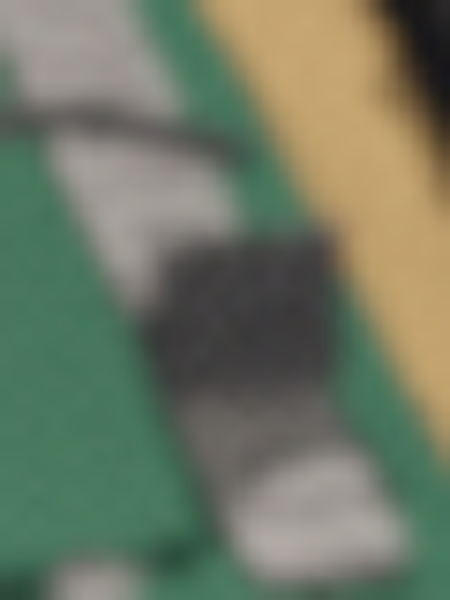

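The pointer tip is at zoom px (235,152) and the ridge's top back edge is at row 240 or so. About 9–10 mm remain, so I'll move 8 mm and remeasure.

```bash
python3 -m inch '[{"x":0,"y":-0.14,"z":0,"yaw":0},{"x":0,"y":-0.14,"z":0,"yaw":0},{"x":0,"y":-0.1,"z":0,"yaw":0},{"x":0,"y":0,"z":0,"yaw":0},{"x":0,"y":0,"z":0,"yaw":0}]' >/dev/null
python3 t.py 2.3 -167.4 100
python3 - <<'E'
import cv2
from plant import r
import numpy as np
b=np.mean([r.capture("side")[0].astype(float) for _ in range(6)],0)[:,:,::-1]
t=np.mean([r.capture("top")[0].astype(float) for _ in range(4)],0)[:,:,::-1]
np.save("pics/b6.npy",b)
A=cv2.resize(b[218:258,283:313],(420,560),interpolation=cv2.INTER_CUBIC)
B=cv2.resize(t[150:190,283:310],(378,560),interpolation=cv2.INTER_CUBIC)
cv2.imwrite("pics/c6.png",np.hstack([A,B]).clip(0,255))
E
python3 t.py 2.3 -167.4 100
```

```text
t 10.13 tcp clamp mm [   2.3 -159.4] 100.0 yaw 175.3 w 14.3 F clamp [-3.5 10.9] 0.8
need units [ 0.   -0.32 -0.01] yaw units 0.13
t 10.63 tcp clamp mm [   2.3 -159.3] 100.0 yaw 175.31 w 14.0 F clamp [-3.4 10.9] 1.0
need units [ 0.   -0.32 -0.01] yaw units 0.14[ WARN:0@8.956] global loadsave.cpp:1063 imwrite_ Unsupported depth image for selected encoder is fallbacked to CV_8U.
```

View pics/c6.png

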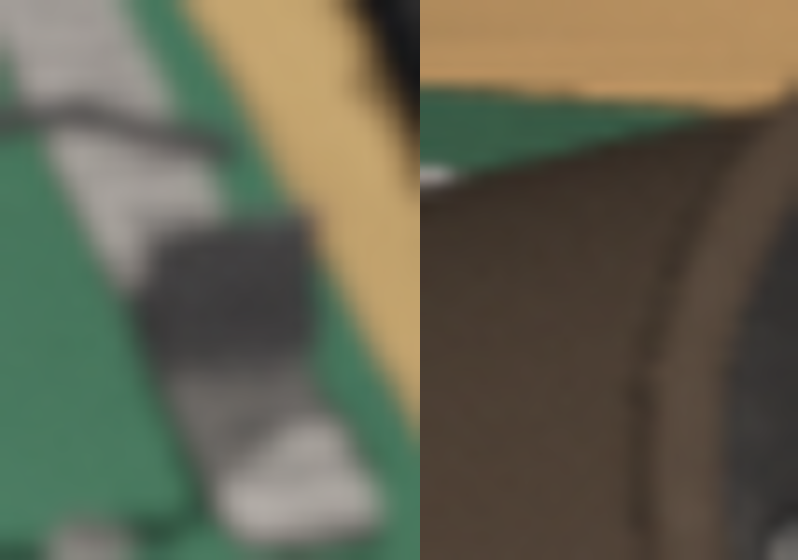

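The top view is blocked by the arm, and small rows lose their motion to spring sag. I'll use larger single rows.

```bash
python3 -m inch '[{"x":0,"y":-0.3,"z":0,"yaw":0},{"x":0,"y":-0.15,"z":0,"yaw":0}]' >/dev/null
python3 t.py 2.3 -167.4 100
python3 -c "
from plant import r
for i in range(5): r.capture('side')"
python3 t.py 2.3 -167.4 100
```

```text
t 10.8 tcp clamp mm [   2.2 -167.1] 100.0 yaw 175.4 w 14.2 F clamp [-3.7 11.9] 3.5
need units [-0.   -0.01 -0.  ] yaw units 0.16
t 11.05 tcp clamp mm [   2.3 -167. ] 100.0 yaw 175.38 w 14.3 F clamp [-2.6 11.7] 4.3
need units [-0.   -0.02 -0.  ] yaw units 0.15
```

```bash
python3 - <<'E'
import cv2
from plant import r
from h import *
b=np.mean([r.capture("side")[0].astype(float) for _ in range(10)],0)[:,:,::-1]
np.save("pics/b7.npy",b)
g0=np.load("pics/b6.npy").mean(2);g=b.mean(2)
print("cols 292..306, rows 224..248")
for v in range(224,249):print(v,g[v,292:307].round().astype(int))
A=cv2.resize(b[220:250,284:314],(600,600),interpolation=cv2.INTER_CUBIC).clip(0,255).astype(np.uint8)
cv2.imwrite("pics/c7.png",A)
E
```

```text
cols 292..306, rows 224..248
224 [154 153 138 114  99  95  98 111 132 149 156 158 158 158 157]
225 [158 157 146 125 104  95  95 103 120 140 152 156 157 158 158]
226 [148 148 146 133 112  98  95  98 110 131 146 155 157 158 159]
227 [123 130 137 134 118 101  95  96 103 121 140 151 156 158 158]
228 [ 96 106 119 122 109  96  93  93  97 111 132 146 153 156 157]
229 [ 95  96  98  98  90  85  84  87  90 101 121 140 150 154 155]
230 [129 122 114 105  95  86  80  78  82  91 110 132 146 152 154]
231 [153 148 141 132 123 111  95  82  80  87 101 120 137 147 151]
232 [153 149 147 141 137 130 113  94  86  89  95 105 120 134 146]
233 [146 138 134 130 126 124 113  96  88  87  87  89  96 116 139]
234 [146 128 114 107 101  99  93  84  79  78  75  73  77 104 135]
235 [139 115  92  81  77  74  72  70  69  69  67  67  71  97 128]
236 [129 102  77  67  65  65  65  64  65  65  65  63  67  86 118]
237 [116  94  72  65  65  64  65  64  64  63  64  63  65  79 105]
238 [95 78 66 64 65 65 64 63 61 61 61 61 64 75 97]
239 [75 65 61 63 63 63 61 60 60 60 61 61 62 73 90]
240 [69 59 59 61 62 62 61 59 61 61 61 62 64 72 86]
241 [71 60 59 61 63 63 63 62 62 62 63 63 65 73 86]
242 [76 62 60 63 64 64 66 65 66 66 66 67 69 78 88]
243 [82 69 64 67 69 69 71 72 73 73 75 77 78 82 89]
244 [86 75 69 77 82 81 80 82 82 81 84 88 89 88 91]
245 [89 79 77 87 95 94 93 92 93 91 94 97 97 92 90]
246 [ 92  84  81  91 100 102 101 100 100  99 100 102 101  96  91]
247 [ 94  89  82  88  98 105 105 102  99 100 106 109 109 108 101]
248 [ 96  93  85  84  97 110 114 111 109 114 125 132 135 135 129]
```

View pics/c7.png

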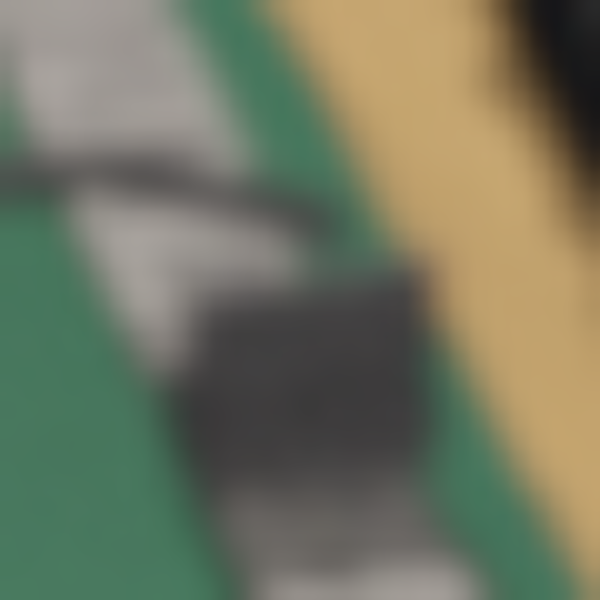

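```bash
python3 - <<'E'
from h import *
p=[0.5668,0.1130,-0.0913];c,s=np.cos(p[2]),np.sin(p[2]);R=np.array([[c,-s],[s,c]])
L=lambda q,z:((R.T@(atz("side",*q,z)[:2]-p[:2]))*1000).round(1)
w=lambda x,y,z:proj("side",[*(np.array(p[:2])+R@[x/1000,y/1000]),z/1000]).round(2)
print("tip",L((299.5,230.5),.052),L((300.2,231),.052));
for q in((294,234.1),(299.75,233.4),(304,232.8)):print("ridge back edge",L(q,.044))
for q in((294,244.3),(299.75,244),(304,243.7)):print("clip lower edge z?",L(q,.020),L(q,.024))
for y in(-166,-168,-170):print(y,"tip",w(85,y,52),"back edge",w(72,y+1.5,44),w(85,y+1.5,44),w(98,y+1.5,44))
# home pic cross-check (top)
f=lambda c:(155+(c[0]+.5)/4.4-.5,140+(c[1]+.5)/4.4-.5)
import cv2
g=cv2.imread("pics/top0.png").astype(int).mean(2)
print("top rows 163..173 cols 298..316");print(g[160:176:2,298:318].round().astype(int))
print("pointer cols 270..282");print(g[160:186:2,268:284].round().astype(int))
E
```

```text
tip [  83.5 -166.5] [  84.3 -168.3]
ridge back edge [  73.1 -165.4]
ridge back edge [  84.8 -165.5]
ridge back edge [  93.6 -165.4]
clip lower edge z? [  73.9 -167.5] [  72.2 -172.1]
clip lower edge z? [  85.4 -168.9] [  83.6 -173.5]
clip lower edge z? [  93.9 -169.8] [  92.1 -174.3]
-166 tip [300.18 230.26] back edge [293.31 233.91] [299.66 233.07] [305.98 232.23]
-168 tip [300.51 230.87] back edge [293.62 234.53] [299.99 233.68] [306.32 232.84]
-170 tip [300.84 231.49] back edge [293.93 235.15] [300.31 234.3 ] [306.66 233.46]
top rows 163..173 cols 298..316
[[ 58  58  57  60  61  57  57  59  59  60  60  58  58  58  61  58  61  58
   59  60]
 [ 63  62  63  55  54  55  55  53  46  45  50  56  57  56  56  58  59  58
   58  59]
 [114 108 105  94  68  53  51  50  46  62  71  64  60  60  56  52  57  62
   59  64]
 [111 105 109  95  67  53  52  50  43  52  68  77  76  71  73  99 116 117
  105 108]
 [105  97 107  95  66  53  55  51  41  50  68  75  74  71  71  99 115 117
  105 107]
 [107 108 118  94  63  53  53  51  44  54  68  76  77  66  72  99 116 115
  103 106]
 [ 68  71  67  58  55  5
[... 340 characters left out ...]
  82 101 114 115 106 103 115]
 [107 106 118 117 107  93  87  63  72  90 103 117 117 107 104 117]
 [116 113 116 115 106 101  92  59  67  92 111 120 119 108 104 117]
 [ 60  61  62  61  65  60  55  50  50  62  67  71  69  68  80  90]
 [ 60  60  58  59  56  55  53  49  49  59  59  59  60  60  58  58]
 [ 60  60  59  58  57  58  58  55  49  56  58  58  60  57  60  60]
 [ 59  58  59  58  58  59  54  50  51  61  58  59  59  60  59  60]
 [ 59  60  58  59  60  68  68  53  55  58  60  59  59  61  59  59]
 [ 61  57  60  56  60  63  58  48  53  60  59  57  57  56  57  58]
 [ 61  57  59  59  57  60  56  52  60  56  59  61  58  60  58  59]
 [ 59  59  60  75  80  78  72  66  61  55  57  59  58  56  60  60]]
```

```bash
python3 - <<'E'
from h import *
p=[0.5668,0.1130,-0.0913];c,s=np.cos(p[2]),np.sin(p[2]);R=np.array([[c,-s],[s,c]])
L=lambda q,z:((R.T@(atz("top",*q,z)[:2]-p[:2]))*1000).round(1)
print("pointer home",L((275.5,164),.052),L((275.4,167),.052))
print("clip left edge",L((301.6,167.5),.022),"base centre",L((304.1,167.5),.022),L((304.1,167.5),.026))
E
python3 t.py
```

```text
pointer home [ 83.7 -99.8] [  76.9 -100.1]
clip left edge [  84.8 -160.8] base centre [  85.3 -166.5] [  84.7 -166.3]
t 11.55 tcp clamp mm [   2.3 -166.8] 100.0 yaw 175.39 w 14.2 F clamp [-2.2 11.1] 3.6
```

Both views agree within about 1 mm, with the pointer perhaps 0.5–1 mm too far out. I'll ease back by about 0.7 mm; the outward bias in the row compensates for spring sag.

```bash
python3 -m inch '[{"x":0,"y":-0.05,"z":0,"yaw":0}]' >/dev/null; python3 t.py
python3 -c "
from plant import r
for i in range(10): r.capture('side')"
python3 t.py
```

```text
t 11.63 tcp clamp mm [   2.2 -166.5] 100.0 yaw 175.4 w 14.2 F clamp [-1.9 12.4] 1.0
t 12.13 tcp clamp mm [   2.2 -166.5] 100.0 yaw 175.4 w 14.2 F clamp [-2.7 11. ] 2.5
```

```bash
python3 -m inch '[{"x":0,"y":-0.04,"z":0,"yaw":0}]' >/dev/null; python3 t.py
python3 - <<'E'
from plant import r
import cv2
from h import *
b=np.mean([r.capture("side")[0].astype(float) for _ in range(12)],0)[:,:,::-1]
g=b.mean(2)
for v in range(227,236):print(v,g[v,294:306].round().astype(int))
A=cv2.resize(b[120:260,190:330],(600,600),interpolation=cv2.INTER_CUBIC).clip(0,255).astype(np.uint8)
cv2.imwrite("pics/c8.png",A)
E
python3 t.py
```

```text
t 12.22 tcp clamp mm [   2.3 -165.9] 100.0 yaw 175.42 w 14.6 F clamp [-1.1 11.5] 0.0
227 [128 126 112  99  94  96 103 121 140 151 156 158]
228 [104 109 102  93  90  92  96 111 132 146 153 156]
229 [ 96  94  88  83  83  84  88 101 122 140 150 154]
230 [122 113 103  94  85  79  83  93 111 132 146 152]
231 [146 139 131 123 106  88  85  91 102 120 137 146]
232 [148 144 141 138 123 100  91  92  96 105 120 134]
233 [135 130 128 128 116  99  90  88  87  88  97 116]
234 [114 107 101 100  94  84  79  78  76  73  78 104]
235 [91 81 77 74 72 70 68 68 66 65 70 97]
t 12.82 tcp clamp mm [   2.3 -165.9] 100.0 yaw 175.41 w 14.4 F clamp [-1.2 11.6] 1.0
```

View pics/c8.png

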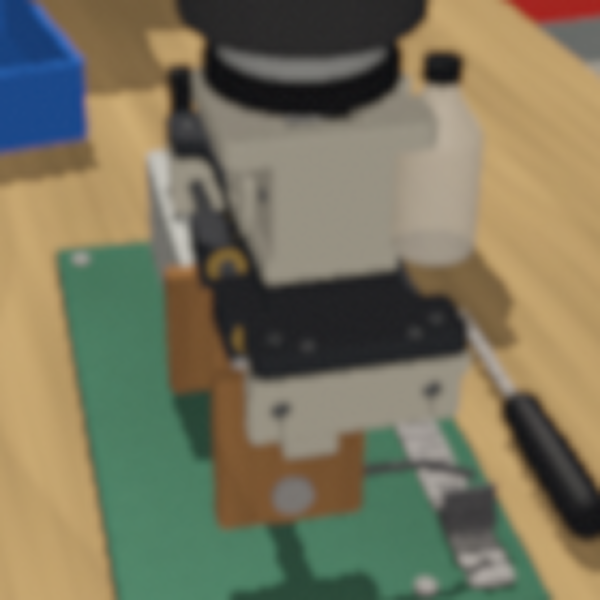

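```bash
python3 -c "
from plant import r
print(r.close_job())"; python3 t.py
```

```text
the job is handed in; nothing more can be done
None
the job is handed in; nothing more can be done
```

The lock lever is on its open stop, and the jaw plate is pulled out to the marker clip, still gripped and held against the spring. I handed the job in at about 12.8 s of the 45 s allowed.

- **Lever:** I gripped the knob and swung it round to the open stop, then let go. The side camera showed the knob within about 1 px of where it should be when fully open. Later the arm hid the lever, so I did not check it again.
- **Jaw plate:** I gripped it at 40 N and pulled it straight out. The last reading was 67.0 mm of pull, steady over the last 0.6 s, with about 11.6 N of spring load.
- **Pointer over clip:** The two cameras agree to within about 0.5 mm:
  - The first top picture put the clip 66.7–66.9 mm out.
  - The last side picture put the pointer tip at about −166.5 mm and the ridge at about −167 mm along the clamp.
  - The arm hid the pointer and clip from the top camera, so there is no final check from above.
- **Corrections along the way:** Short moves fell short because of the spring. I also went about 1 mm too far and eased back.
- **Other items:** I did not touch the bottle, screwdriver or frame. The bottle and screwdriver looked in place in the last picture; the frame was outside it.

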